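# Check the plate gap of a label applicator with a feeler blade

### The job

First fold the orange cover of the label applicator up until it stands straight upright. Then take the blue-handled feeler blade out of its black holder, slide it straight down between the middle of the two sprung plates until it drags snugly and the red line on the blade is level with the plates' top edges. Finish while still holding the blade there by its handle, with the cover still upright and the bottles and the loose label roll left alone.

Things in the scene. Friction and masses are not known exactly. Their poses are not given: they have to be found in the camera images.
- machine: White low label applicator fixed on the table, origin on the table under the gap between its two sprung plates. Deck 20 mm high, from x = -70 to 180 mm and y = -125 to 125 mm. Behind each plate a grey spring housing, reaching 52 mm from the gap in y, 50 mm high. A label reel lies on the deck at x = 74 to 170 mm, 50 mm high.
- gap (a point): Midway between the two sprung plates, level with their top edges, 65 mm above the table. x runs along the gap, y across it (towards the cover's hinge), z up. The plates, 60 mm long in x, face each other in y: the inner faces slope together from a mouth 17 mm wide at the top to a 1 mm gap 15 mm lower, then run parallel for 28 mm. The deck is 45 mm below this point.
- plate_a: Sprung plate on the -y side of the gap; its origin is on the table below the middle of the gap. It gives outward by up to 12 mm; the spring presses inward with 3 N plus 0.6 N per mm given.
- plate_b: The same, sprung plate on the +y side of the gap.
- cover_hinge (a point): Middle of the cover's hinge axis, on the machine 90 mm from the gap in the gap's +y, 80 mm above the table; axes as those of point gap. The hinge axis runs along x. Two hinge posts 12 mm wide stand at 65 mm either side, up to 82 mm high.
- cover (a joint): Angle of the orange cover (rad): 0 lying flat over the plates, 1.571 standing straight upright; it can go on to 2.5. It starts partly raised, over the plates. The hinge is stiff (about 0.35 N m of friction): the cover stays where it is left.
- cover_edge (a point): Middle of the cover's free edge, on its inner (under) face. The cover is a stiff panel 118 mm long along the hinge, 145 mm from hinge to free edge, 8 mm thick; the hinge axis lies in its inner face, and it can be pushed on that face or on that edge from the plates' side.
- feeler_grip (a point): Centre of the feeler's blue handle, 42 mm wide (x) by 14 mm thick (y) by 44 mm high (z, up). Axes: x along the blade's width, y across its thickness. The steel blade hangs below the handle: 30 mm wide, 5 mm thick, 55 mm long, with a rounded tip; the same either way round. About 90 g. It starts upright in the holder, the handle's foot resting on the holder's top.
- feeler_line (a point): Centre of the red line across the blade: 25 mm below the handle's foot, 47 mm below the handle's centre, 30 mm above the tip. Same axes.
- feeler: The feeler blade; its origin is in the middle of the handle's foot, 22 mm below the handle's centre.
- holder: Black holder block fixed on the table, 70 x 60 x 75 mm high, origin at the centre of its underside, with an upright slot for the blade; the blade comes out straight up (55 mm of it is inside).
- bottle_a: Amber bottle, 54 mm diameter, 150 mm high, standing; origin at the centre of its foot. To be left alone.
- bottle_b: The same, a second bottle. To be left alone.
- label_roll: Loose paper roll lying flat, 72 mm diameter, 25 mm high; origin at the centre of its underside. To be left alone.
Mind the look-alikes: they are no part of the job. Several things look just like the holder: the one meant starts farthest from the robot's base. What is shaped like the feeler but yellow is not meant.

How it is judged:
By the outcome, as a careful person would: the job done as asked, in the order asked, and still so for the second after the job is handed in, while the arm keeps its last pose, push and grip.
It also fails if it takes over 72 s, if anything falls off the work surface, if the arm or the gripper's body presses on something with over 40 N, if the wrist force passes 120 N, or if a joint passes its speed limit or range.

### The arm

A 6-joint arm with a two-finger parallel gripper is mounted at the origin on the work surface. World frame = base frame: x ahead of the robot, y to its left, z up, the work surface at z = 0. Lengths are in mm, angles in degrees, forces in N, time in s.
With the tool pointing down it reaches from about 350 to 850 mm from the base axis. Payload 8.1 kg.
Tool frame: the origin (TCP) lies at the very end of the fingers, on their centre line; the grasp point (between the pads) lies 19 mm behind it; z points along the fingers, y is the direction in which the jaws open and shut (so a half turn about z gives the same grasp; the last joint's range is limited). The gripper opens to 85 mm and grips with 20 to 120 N. Pads are 22 mm wide; open, the fingers measure 114 mm over their backs; the gripper's body (76 mm by 85 mm) begins 54 mm behind the grasp point. The pads swing forward as they close: fully open they stand 13 mm farther back than shut.
Start: joints at [63.69, 7.471, 85.268, -0, 87.261, -4.893], TCP at [219.073, 558.581, 231.292] pointing down, gripper open.
Joint ranges: [-169.43, 169.43], [-51.17, 129.36], [1.28, 143.12], [-76.62, 256.62], [0, 156.53], [-152.29, 152.29]. Speed limits (degrees/s): [136.94, 136.94, 159.86, 180, 180, 180].

### API

Orientations are given as [roll, pitch, yaw] about the fixed x, y, z axes, in that order (R = Rz(yaw) Ry(pitch) Rx(roll)).
In Python, from bench import r gives the robot as it stands.
- The arm moves only by the shell command python3 -m jog 'ROWS' [OPENING] [FORCE]. ROWS is JSON, a list of rows, each a list of 6 numbers: the shift along the tool's x, y, z normalised to -1 to 1, where 1 is 0.25 m, then the turn, a rotation vector about the tool's x, y, z normalised to -1 to 1, where 1 is pi rad. In form: [[x, y, z, ax, ay, az], ...]. A call has 1 to 10 rows; each row is the pose to reach, as a shift and turn from the pose commanded when the call began, along the tool's axes at that moment, turning the shorter way round; what a row does not reach only later rows make up. A row lasts 1/10 s, in which the tool goes at most 50 mm and 8.59 degrees, less where a joint would pass 70% of its speed; a pose out of reach is approached as far as the arm can. A call with a number of a shift or a turn outside -1 to 1 is refused whole. A call with a gripper value outside its range is refused whole. OPENING is the opening, from 0 (shut) to 1 (fully open), set as the call begins (- or left out, the last holds). The fingers move at their own pace and stop on an object; FORCE is the grip in N (left out, the last holds). Time passes only in rows, so rows that repeat a pose let the fingers close. It gives the time, the measured TCP pose, the force and the opening at its end, in the units of the state.
- r.sense(): the state, without advancing time (a new reading comes with each control period).
- r.snapshot(name): name is "scene" or "top" or "wrist"; returns a dict with "pixels" (400x640x3 uint8, red, green, blue), "intrinsics" (3x3 intrinsics, pixels), "extrinsics" (4x4, takes a point from camera to world coordinates). Camera axes: x right, y down, z forward; pixel columns grow to the right and rows downward; lengths in mm; the calibration is good to about 2 mm. A picture is of the moment at which its call begins. There is no depth.
- r.hand_in(): hands the job in, once; it reports no verdict.
The state is a dict: "time": time; "joint_pos": joint angles; "qd": joint speeds; "joint_efforts": joint torques, N m; "tool_pos": TCP position; "tcp_rot": TCP orientation; "ft_force": force on the tool from outside, world axes, zero at the start; "wrist_torque": the same for the moment, N m; "finger_gap": finger opening in mm.
Only numpy, scipy, OpenCV 4.12 (cv2) and the standard library are available. Lean on these libraries where they do the work, as an engineer would, in place of code of your own. Each camera call takes 0.05 s, during which the arm holds its last target.

## Working session

There is one attempt and no reset: what is moved stays moved. The work goes in short steps, Python scripts to look and compute and a shell command to move; the robot and the scene stay as the last step left them, time stands still between calls to the robot, and variables do not carry over. Pictures are saved under pics/ and viewed, and the job is handed in when it is done.

```bash
mkdir -p pics; ls; python3 - <<'E'
from bench import r
import cv2,numpy as np
print(r.sense())
for n in ["scene","top","wrist"]:
    s=r.snapshot(n); cv2.imwrite(f"pics/{n}0.png",s["pixels"][:,:,::-1])
    np.savez(f"pics/{n}0.npz",**{k:np.array(v) for k,v in s.items()})
    print(n,np.round(s["intrinsics"],1).tolist(),np.round(s["extrinsics"],3).tolist())
E
```

```text
pics
{'time': 0.0, 'joint_pos': array([ 6.36905880e+01,  7.51596204e+00,  8.53290624e+01,  2.16855001e-03,
        8.72612047e+01, -4.89329658e+00]), 'qd': array([-0.04551291,  0.09590314,  0.02182164, -0.11879866,  0.06746568,
       -0.05544492]), 'joint_efforts': array([ 3.70067301e-04, -5.69380903e+01, -5.00552952e+01, -3.35176810e-04,
        1.46002381e-02,  7.05171004e-06]), 'tool_pos': array([218.80933629, 558.09378759, 230.23760522]), 'tcp_rot': array([-1.79894343e+02, -1.12193576e-02,  1.58583769e+02]), 'ft_force': array([0.23825196, 0.16205636, 0.06662275]), 'wrist_torque': array([ 0.04246184, -0.00837779,  0.01273524]), 'finger_gap': 85.8866039719296}
scene [[473.4, 0.0, 320.9], [0.0, 473.4, 199.5], [0.0, 0.0, 1.0]] [[-0.665, 0.552, -0.503, 1163.641], [0.747, 0.474, -0.466, 586.27], [-0.019, -0.686, -0.727, 1034.151], [0.0, 0.0, 0.0, 1.0]]
top [[400.0, 0.0, 316.7], [0.0, 400.0, 197.4], [0.0, 0.0, 1.0]] [[-0.018, -0.999, 0.037, 474.566], [-1.0, 0.019, 0.016, -13.395], [-0.017, -0.037, -0.999, 1128.895], [0.0, 0.0, 0.0, 1.0]]
wrist [[343.0, 0.0, 320.8], [0.0, 343.0, 202.1], [0.0, 0.0, 1.0]] [[0.364, 0.891, 0.271, 149.399], [0.931, -0.348, -0.108, 585.088], [-0.002, 0.292, -0.956, 373.128], [0.0, 0.0, 0.0, 1.0]]
```

View pics/scene0.png

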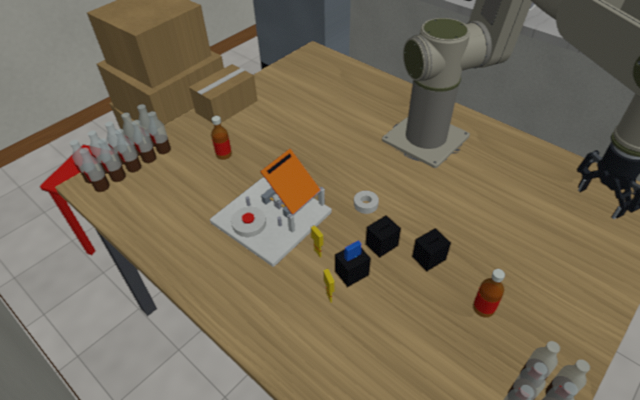

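View pics/top0.png

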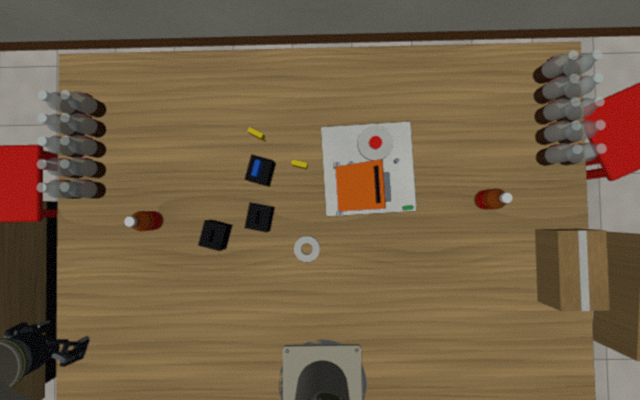

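View pics/wrist0.png

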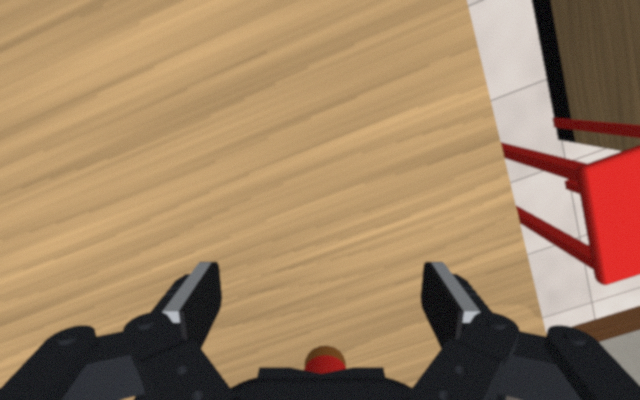

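Scene: the machine is at top-view (368,168) with its orange cover at (360,186). There are three black blocks, at top (260,170), (260,217) and (214,235). The one at (260,170) is farthest from the base and holds the blue handle; yellow look-alikes are at (256,132) and (299,164). I'll confirm with enlarged crops.

```bash
python3 - <<'E'
import cv2
t=cv2.imread("pics/top0.png")
c=cv2.resize(t[110:260,190:430],None,fx=3.3,fy=3.3,interpolation=cv2.INTER_CUBIC); cv2.imwrite("pics/topc.png",c)
t=cv2.imread("pics/scene0.png")
c=cv2.resize(t[140:300,200:400],None,fx=3.7,fy=3.7,interpolation=cv2.INTER_CUBIC); cv2.imwrite("pics/scenec.png",c)
E
```

```text
(no output)
```

View pics/topc.png

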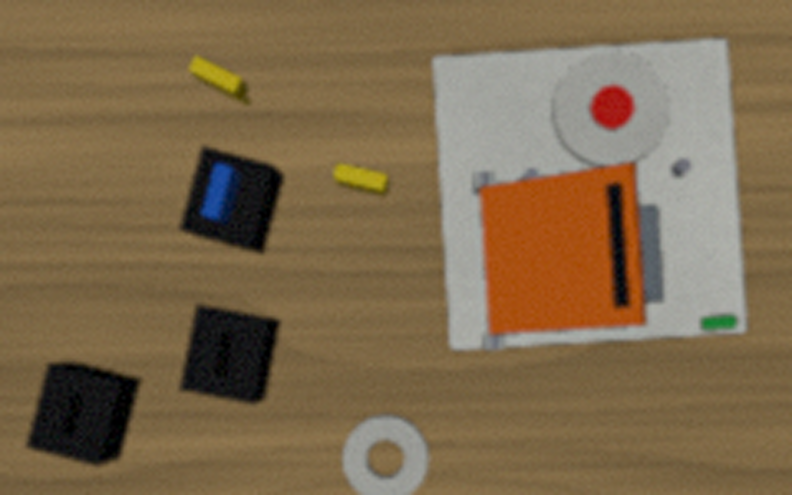

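View pics/scenec.png

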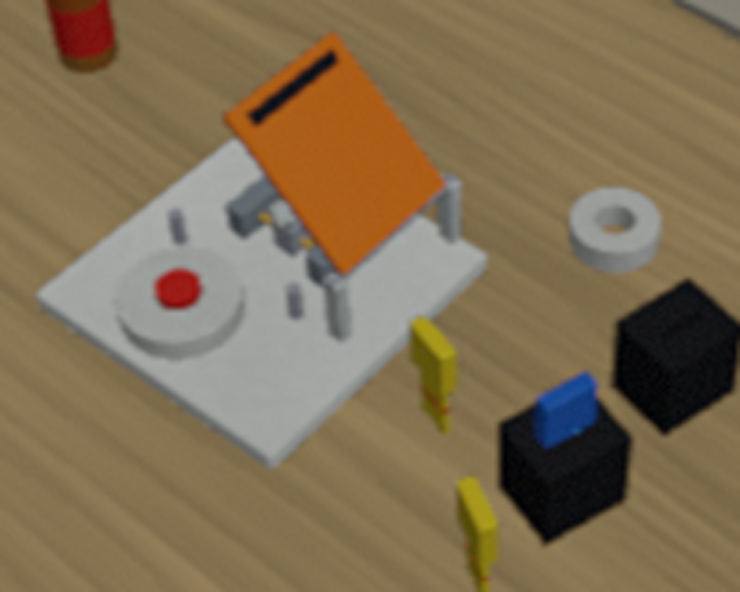

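The crops confirm it: the blue handle is in the farthest block at top (260,170), and the cover's hinge is on the left (world +y) side. Next I measure the machine, cover and feeler.

```bash
cat > h.py <<'E'
import cv2,numpy as np
def load(n): return dict(np.load(f"pics/{n}.npz"))
def ray(s,u,v):
    K=s["intrinsics"];E=s["extrinsics"]
    d=E[:3,:3]@np.linalg.solve(K,np.array([u,v,1.0])); return E[:3,3],d/np.linalg.norm(d)
def plane(s,u,v,z):
    o,d=ray(s,u,v); return o+d*(z-o[2])/d[2]
def proj(s,p):
    E=s["extrinsics"];c=E[:3,:3].T@(np.asarray(p,float)-E[:3,3]);q=s["intrinsics"]@c;return q[:2]/q[2]
def tri(s1,p1,s2,p2):
    o1,d1=ray(s1,*p1);o2,d2=ray(s2,*p2)
    A=np.stack([d1,-d2],1);t=np.linalg.lstsq(A,o2-o1,rcond=None)[0]
    a=o1+t[0]*d1;b=o2+t[1]*d2;return (a+b)/2,np.linalg.norm(a-b)
def hsv(s): return cv2.cvtColor(s["pixels"],cv2.COLOR_RGB2HSV)
def mask(s,lo,hi): return cv2.inRange(hsv(s),np.array(lo),np.array(hi))
def big(m,k=1):
    c,_=cv2.findContours(m,cv2.RETR_EXTERNAL,cv2.CHAIN_APPROX_NONE)
    return sorted(c,key=cv2.contourArea)[::-1][:k]
def snap(n,name):
    from bench import r
    s=r.snapshot(n);s={k:np.array(v) for k,v in s.items()}
    np.savez(f"pics/{name}.npz",**s);cv2.imwrite(f"pics/{name}.png",s["pixels"][:,:,::-1]);return s
E
python3 - <<'E'
from h import *
np.set_printoptions(precision=1,suppress=True)
T=load("top0");S=load("scene0")
blue=([105,120,60],[130,255,255]);org=([5,200,100],[16,255,255])
for n,s in(("T",T),("S",S)):
    m=mask(s,*blue);c=big(m)[0];print(n,"blue",cv2.minAreaRect(c),cv2.boundingRect(c))
    m=mask(s,*org)
    m[:,:150]=0;m[:,430:]=0
    c=big(m)[0];h=cv2.convexHull(c);a=cv2.approxPolyDP(h,5,True)[:,0];print(n,"orange",a.tolist())
# deck in top
h=hsv(T);m=((h[...,1]<40)&(h[...,2]>130)).astype(np.uint8)*255
m[:,:315]=0;m[:,425:]=0;m[:110]=0;m[230:]=0
c=big(m)[0];hh=cv2.convexHull(c);print(cv2.minAreaRect(hh));a=cv2.approxPolyDP(hh,5,True)[:,0];print(a.tolist())
for p in cv2.boxPoints(cv2.minAreaRect(hh)):print(plane(T,*p,20))
E
```

```text
T blue ((255.79615783691406, 167.58074951171875), (7.805815696716309, 17.716569900512695), 15.255120277404785) (250, 159, 12, 18)
T orange [[381, 160], [384, 206], [340, 210], [336, 167]]
S blue ((352.70001220703125, 250.90003967285156), (13.86362075805664, 20.124608993530273), 63.43495178222656) (344, 241, 18, 20)
S orange [[288, 150], [318, 188], [293, 212], [261, 172]]
((368.15374755859375, 168.45916748046875), (89.26333618164062, 89.94949340820312), 86.42366790771484)
[[409, 122], [415, 210], [327, 215], [321, 128]]
[713.4  -9.4  20. ]
[ 723.7 -259.5   20. ]
[ 475.7 -268.2   20. ]
[464.6 -20.3  20. ]
```

```bash
python3 - <<'E'
from h import *
np.set_printoptions(precision=1,suppress=True)
T=load("top0");S=load("scene0")
# deck edges by line fit
h=hsv(T);m=((h[...,1]<40)&(h[...,2]>130)).astype(np.uint8)*255
m[:,:315]=0;m[:,425:]=0;m[:110]=0;m[230:]=0
c=big(m)[0][:,0].astype(float)
box=cv2.boxPoints(cv2.minAreaRect(cv2.convexHull(big(m)[0])))
L=[]
for i in range(4):
    a,b=box[i],box[(i+1)%4];d=(b-a)/np.linalg.norm(b-a);n=np.array([-d[1],d[0]])
    t=(c-a)@d;e=abs((c-a)@n);sel=c[(e<2.5)&(t>8)&(t<np.linalg.norm(b-a)-8)]
    w=np.array([plane(T,*p,20)[:2] for p in sel],np.float32)
    vx,vy,x,y=cv2.fitLine(w,cv2.DIST_HUBER,0,.01,.01).ravel();L.append((vx,vy,x,y));print(len(sel),np.degrees(np.arctan2(vy,vx)),x,y)
P=[]
for i in range(4):
    a,b=L[i],L[(i+1)%4];A=np.array([[a[0],-b[0]],[a[1],-b[1]]]);t=np.linalg.solve(A,[b[2]-a[2],b[3]-a[3]]);P.append([a[2]+t[0]*a[0],a[3]+t[0]*a[1]])
P=np.array(P);print(P,P.mean(0))
prs={"free+x":((381,160),(261,172)),"free-x":((384,206),(288,150)),"hinge+x":((336,167),(293,212)),"hinge-x":((340,210),(318,188))}
for k,(a,b) in prs.items(): print(k,*tri(T,a,S,b))
c=big(mask(T,[105,120,60],[130,255,255]))[0];q=cv2.boxPoints(cv2.minAreaRect(c));print("handle top",[plane(T,*p,119)[:2] for p in q])
for z in(97,119): print(plane(T,256,168,z),plane(S,352.7,250.9,z))
print(tri(T,(255.8,167.6),S,(352.7,250.9)))
for n,p in dict(roll=(307,249),ba=(145,221),bb=(490,199),y1=(256,133),y2=(299,164)).items(): print(n,plane(T,*p,25))
E
```

```text
74 -87.39667 716.954 -132.27965
73 2.4883587 599.04834 -262.16122
72 -87.803154 471.64084 -141.8959
73 2.3829725 589.22034 -16.573399
[[ 722.6 -256.8]
 [ 476.5 -267.5]
 [ 467.   -21.7]
 [ 711.5  -11.5]] [ 594.4 -139.4]
free+x [ 596.8 -153.   173.4] 0.6452594541125918
free-x [ 487.4 -158.1  175.4] 1.6648268747712442
hinge+x [591.7 -47.8  86.7] 1.3128751348807064
hinge-x [479.8 -56.6  86.7] 0.5056921379668016
handle top [array([572.2, 172.2]), array([615.6, 159.8]), array([609.9, 140.7]), array([566.6, 153.1])]
[592.5 159.6  97. ] [594.  160.8  97. ]
[590.  155.9 119. ] [607.4 170.8 119. ]
(array([593.6, 160.3,  96.2]), np.float64(0.23892049634532778))
roll [374.4  33.8  25. ]
ba [459.2 482.4  25. ]
bb [ 502.7 -470.4   25. ]
y1 [698.6 170.5  25. ]
y2 [609.5  52.   25. ]
```

Measurements agree with the given sizes: deck about 247 mm square, hinge corners at z≈86, handle centre at z≈96 against 97 expected. The gap is at about (539,-142,65) with machine yaw 2.4°, and the cover stands at about 40°. I'll close the fingers and move to the cover's open side.

```bash
cat >> h.py <<'E'
from scipy.spatial.transform import Rotation as Ro
def todo(x,y,z,yaw=None,roll=180,pitch=0):
    from bench import r
    s=r.sense();R=Ro.from_euler("xyz",s["tcp_rot"],degrees=True)
    d=R.inv().apply(np.array([x,y,z])-s["tool_pos"])/250
    if yaw is None: yaw=s["tcp_rot"][2]
    t=(R.inv()*Ro.from_euler("xyz",[roll,pitch,yaw],degrees=True)).as_rotvec()/np.pi
    print("t",round(s["time"],2),"pos",np.round(s["tool_pos"],1),"rot",np.round(s["tcp_rot"],2),"F",np.round(s["ft_force"],1),"gap",round(s["finger_gap"],1),"\n norm",np.round(d,4),np.round(t,4))
E
python3 -c "
from h import *
todo(543,-210,245,182.4)"
```

```text
t 0.15 pos [218.9 558.2 230.5] rot [-1.7992e+02 -1.0000e-02  1.5859e+02] F [-0.1 -0.6  0.4] gap 85.5 
 norm [-2.329  -2.3873 -0.055 ] [-5.000e-04 -1.000e-04 -1.323e-01]
```

```bash
python3 -m jog '[[-0.1,-0.1,0,0,0,0],[-0.23,-0.235,0,0,0,0],[-0.36,-0.37,0,0,0,0],[-0.49,-0.5,0,0,0,0],[-0.63,-0.64,0,0,0,0],[-0.78,-0.8,-0.05,0,0,0]]' 0 40
python3 -m jog '[[-0.13,-0.135,0,0,0,0],[-0.26,-0.27,0,0,0,0],[-0.39,-0.4,0,0,0,0],[-0.52,-0.53,0,0,0,0],[-0.65,-0.66,0,0,0,0],[-0.78,-0.8,0,0,0,0]]'
python3 -m jog '[[-0.13,-0.135,0,0,0,0],[-0.26,-0.27,0,0,0,0],[-0.39,-0.4,0,0,0,0],[-0.52,-0.53,0,0,0,0],[-0.65,-0.66,0,0,0,0],[-0.73,-0.75,0,0,0,0],[-0.77,-0.79,0,0,0,0],[-0.77,-0.79,0,0,0,0]]'
python3 -c "
from h import *
todo(543,-210,245,182.4)"
```

```text
time: 0.75
tool_pos: [324.8, 304.5, 240.7]
tcp_rot: [-179.9, -0.1, 158.6]
ft_force: [0.3, 0.6, 0.9]
finger_gap: 0.4
time: 1.35
tool_pos: [434.1, 47.7, 242.4]
tcp_rot: [180.0, 0.0, 158.6]
ft_force: [0.6, -0.1, 1.3]
finger_gap: -0.1
time: 2.15
tool_pos: [540.9, -205.9, 241.7]
tcp_rot: [180.0, -0.1, 158.5]
ft_force: [0.1, 0.7, 0.6]
finger_gap: 0.0
t 2.15 pos [ 540.9 -205.9  241.7] rot [ 1.8000e+02 -6.0000e-02  1.5847e+02] F [0.1 0.7 0.6] gap 0.0 
 norm [-0.014  -0.0122 -0.0132] [ 1.000e-04 -4.000e-04 -1.329e-01]
```

```bash
python3 -m jog '[[0,0,0,0,0,-0.045],[-0.01,-0.01,0,0,0,-0.09],[-0.014,-0.012,0,0,0,-0.133],[-0.014,-0.012,0,0,0,-0.133]]'
python3 -c "
from h import *
snap('wrist','w1');snap('scene','s1');todo(543,-210,150,182.4)
S=load('s1');c=cv2.resize(S['pixels'][100:300,180:420,::-1],None,fx=3,fy=3);cv2.imwrite('pics/s1c.png',c)"
```

```text
time: 2.55
tool_pos: [542.9, -207.2, 242.5]
tcp_rot: [180.0, -0.0, -177.3]
ft_force: [0.5, 0.8, -0.7]
finger_gap: 0.0
t 2.65 pos [ 542.9 -207.5  242.5] rot [ 179.98   -0.   -177.65] F [0.4 0.4 0.3] gap -0.0 
 norm [ 1.0e-04 -1.0e-02  3.7e-01] [ 0.0001 -0.     -0.0003]
```

View pics/w1.png

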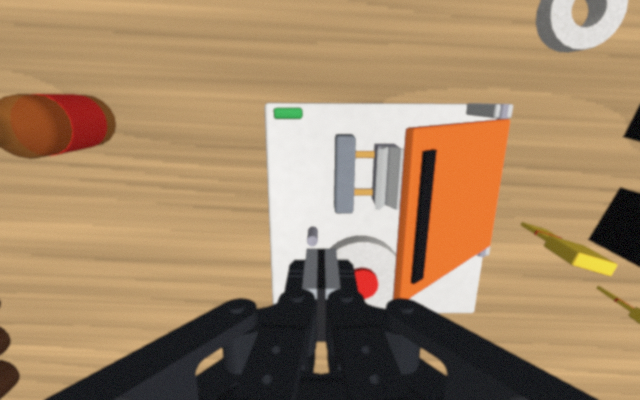

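View pics/s1c.png

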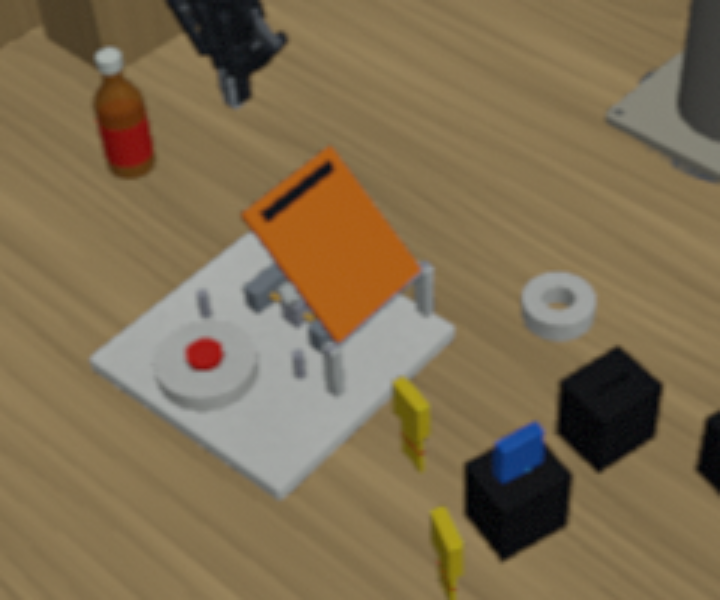

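The closed fingers are beside the cover's free edge, with the fingertip at about (320,255) and the edge running from (405,130) to (397,298), so they're clear. I'll go down and push.

```bash
python3 -m jog '[[0,0,0.1,0,0,0],[0,0,0.2,0,0,0],[0,0,0.3,0,0,0],[0,0,0.37,0,0,0],[0,0,0.37,0,0,0]]'
python3 -m jog '[[0,0.03,0,0,0,0],[0,0.06,0,0,0,0],[0,0.08,0,0,0,0],[0,0.1,0,0,0,0],[0,0.12,-0.01,0,0,0],[0,0.14,-0.02,0,0,0],[0,0.163,-0.04,0,0,0]]'
python3 -c "
from h import *
s=snap('scene','s2');todo(540,-150,160,182.4)
c=cv2.resize(s['pixels'][100:300,180:420,::-1],None,fx=3,fy=3);cv2.imwrite('pics/s2c.png',c)"
```

```text
time: 3.15
tool_pos: [541.0, -207.2, 146.6]
tcp_rot: [179.8, -0.3, -177.6]
ft_force: [-0.5, 0.4, -0.0]
finger_gap: 0.1
time: 3.85
tool_pos: [541.3, -168.1, 160.1]
tcp_rot: [-179.9, 0.0, -177.5]
ft_force: [0.8, -3.6, -0.5]
finger_gap: -0.2
t 3.9 pos [ 541.7 -167.5  161.3] rot [-1.7995e+02  6.0000e-02 -1.7747e+02] F [ 0.9 -1.6  0.8] gap 0.0 
 norm [0.0036 0.0704 0.0051] [-0.0003  0.0003  0.0007]
```

View pics/s2c.png

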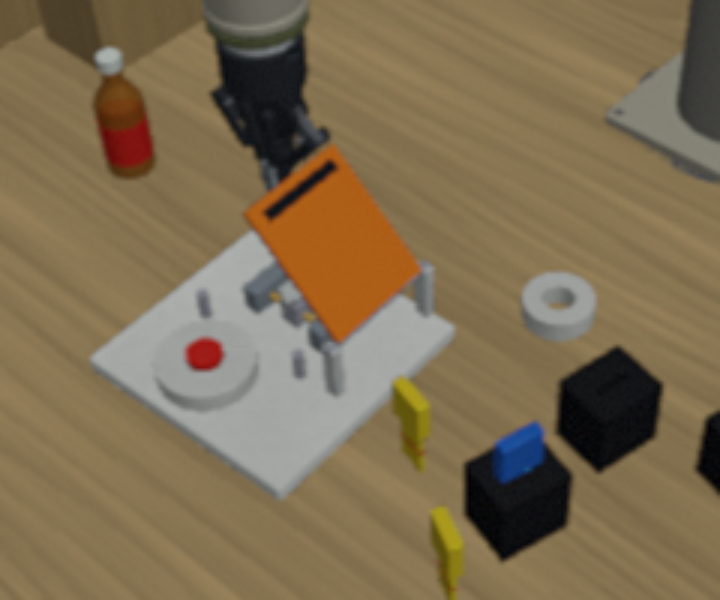

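```bash
python3 -m jog '[[0,0.02,0,0,0,0],[0,0.04,-0.01,0,0,0],[0,0.065,-0.02,0,0,0],[0,0.09,-0.03,0,0,0],[0,0.11,-0.04,0,0,0],[0,0.13,-0.055,0,0,0],[0,0.15,-0.07,0,0,0],[0,0.17,-0.085,0,0,0],[0,0.19,-0.095,0,0,0],[0,0.21,-0.1,0,0,0]]'
python3 -c "
from h import *
s=snap('scene','s3');todo(540,-150,160,182.4)
c=cv2.resize(s['pixels'][100:300,180:420,::-1],None,fx=3,fy=3);cv2.imwrite('pics/s3c.png',c)"
```

```text
time: 4.9
tool_pos: [539.2, -115.5, 185.5]
tcp_rot: [-180.0, 0.0, -177.5]
ft_force: [0.7, -3.6, 3.6]
finger_gap: -0.3
t 4.95 pos [ 539.2 -114.9  185.6] rot [-1.7998e+02  4.0000e-02 -1.7746e+02] F [ 1.6 -2.9  3.3] gap 0.1 
 norm [ 0.0031 -0.1405  0.1026] [-0.0001  0.0002  0.0008]
```

View pics/s3c.png

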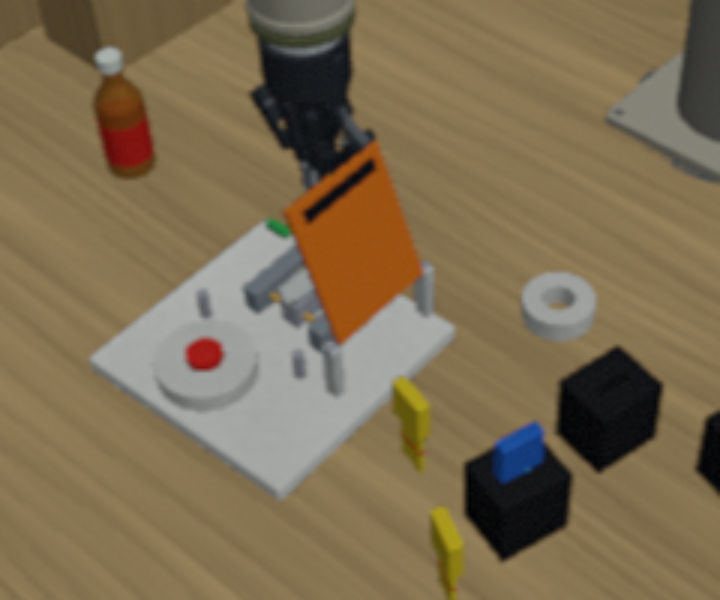

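```bash
python3 -m jog '[[0,0.02,-0.01,0,0,0],[0,0.04,-0.02,0,0,0],[0,0.06,-0.03,0,0,0],[0,0.08,-0.04,0,0,0],[0,0.1,-0.045,0,0,0],[0,0.12,-0.05,0,0,0],[0,0.14,-0.05,0,0,0],[0,0.152,-0.05,0,0,0],[0,0.152,-0.05,0,0,0]]'
python3 -c "
from h import *
np.set_printoptions(precision=1,suppress=True)
s=snap('scene','s4');t=snap('top','t4');todo(540,-150,160,182.4)
for a in (s,t):
    m=mask(a,[5,200,70],[16,255,255]);m[:,:150]=0;m[:,430:]=0
    print(cv2.approxPolyDP(cv2.convexHull(big(m)[0]),4,True)[:,0].tolist())
c=cv2.resize(s['pixels'][100:300,180:420,::-1],None,fx=3,fy=3);cv2.imwrite('pics/s4c.png',c)
c=cv2.resize(t['pixels'][110:230,290:430,::-1],None,fx=5,fy=5);cv2.imwrite('pics/t4c.png',c)"
```

```text
time: 5.85
tool_pos: [537.5, -77.0, 197.7]
tcp_rot: [180.0, 0.0, -177.4]
ft_force: [0.4, 0.0, 0.9]
finger_gap: -0.0
t 5.95 pos [537.4 -77.2 197.4] rot [ 180.     0.  -177.4] F [ 0.3 -0.2 -0.4] gap -0.1 
 norm [ 0.  -0.3  0.1] [0. 0. 0.]
[[315, 151], [319, 191], [293, 213], [286, 174]]
[[337, 195], [344, 198], [345, 209], [338, 209]]
```

View pics/s4c.png

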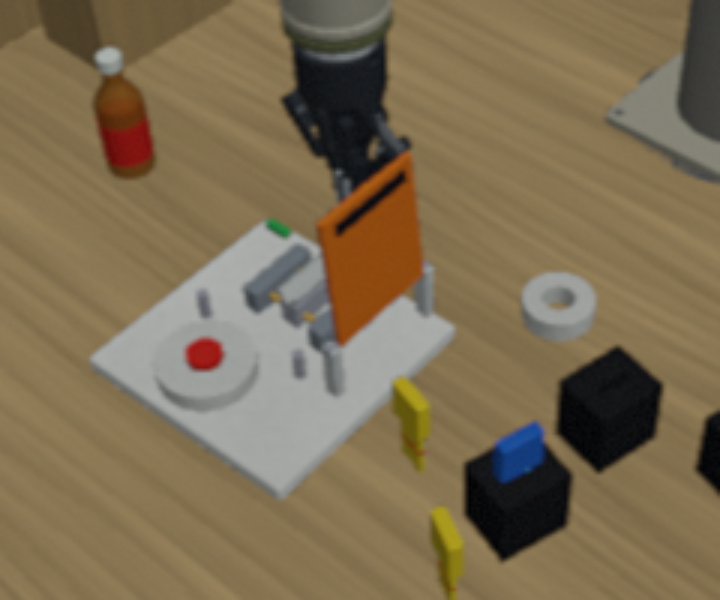

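View pics/t4c.png

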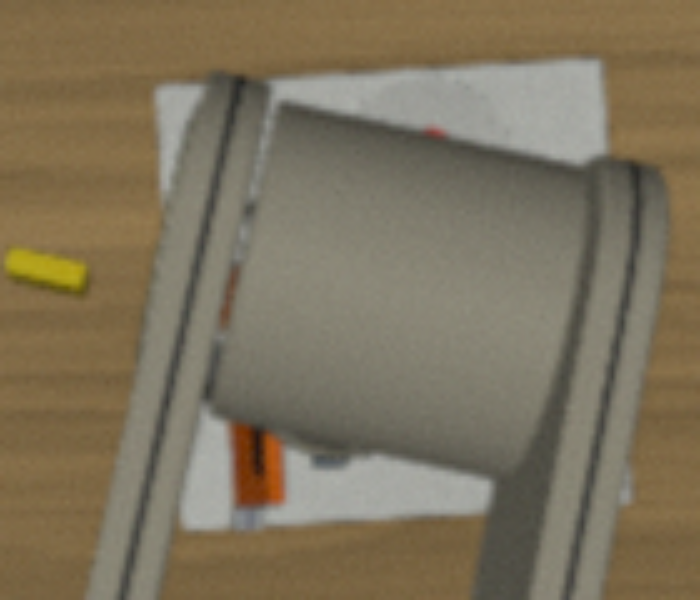

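```bash
cat >> h.py <<'E'
G=np.array([539.4,-141.7,0.]);YAW=np.radians(2.4)
UX=np.array([np.cos(YAW),np.sin(YAW),0]);UY=np.array([-np.sin(YAW),np.cos(YAW),0])
def endpt(s,p,xm):
    o,d=ray(s,*p);t=(xm-(o-G)@UX)/(d@UX);w=o+t*d;return np.array([(w-G)@UY,w[2]])
def coverang(s):
    m=mask(s,[5,150,70],[16,255,255]);m[:,:150]=0;m[:,430:]=0;m[:100]=0;m[260:]=0
    c=big(m)[0][:,0].astype(float)
    q=cv2.approxPolyDP(cv2.convexHull(big(m)[0]),4,True)[:,0].tolist();print(q)
    return q
E
python3 -c "
from h import *
np.set_printoptions(precision=1,suppress=True)
s=load('s4')
for q in [((286,174),(293,213),59),((315,151),(319,191),-59)]:
    a=endpt(s,q[0],q[2]);b=endpt(s,q[1],q[2]);d=a-b;print(a,b,np.degrees(np.arctan2(d[1],-d[0])),np.linalg.norm(d))
m=coverang(s)
s=load('scene0')
for q in [((261,172),(293,212),59),((288,150),(318,188),-59)]:
    a=endpt(s,q[0],q[2]);b=endpt(s,q[1],q[2]);d=a-b;print(a,b,np.degrees(np.arctan2(d[1],-d[0])),np.linalg.norm(d))
c=cv2.resize(load('s4')['pixels'][140:225,275:330,::-1],None,fx=9,fy=7);cv2.imwrite('pics/s4d.png',c)
"
```

```text
[ 83.2 224.6] [95.1 87.5] 85.01629392864398 137.66625811608876
[ 78.3 216.8] [87.9 72.4] 86.19538647010283 144.63601232250798
[[316, 151], [320, 191], [293, 214], [285, 174]]
[-10.7 176.7] [95.5 91.7] 38.67839371775315 135.94433421482188
[-21.8 167.1] [84.5 82.4] 38.52861497517399 135.91691206431028
```

View pics/s4d.png

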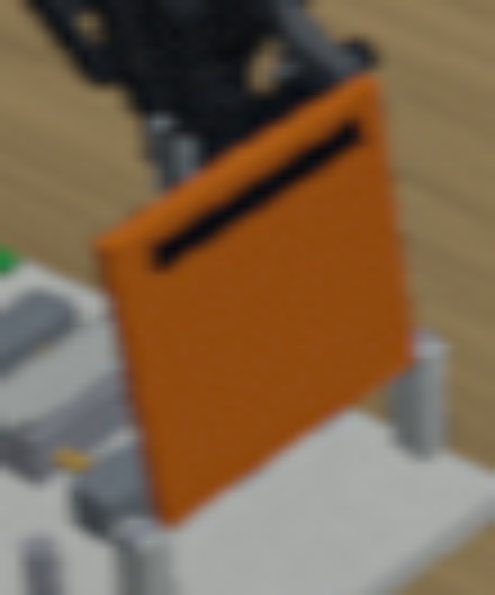

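Cover measures about 85.5° now. I'll nudge it a bit further, then back off and measure it unobstructed in both views.

```bash
python3 -m jog '[[0,0.01,0,0,0,0],[0,0.02,0,0,0,0],[0,0.03,0,0,0,0],[0,0.036,0,0,0,0],[0,0.036,0,0,0,0]]'
python3 -c "
from h import *
todo(0,0,0)"
python3 -m jog '[[0,-0.05,0,0,0,0],[0,-0.15,0,0,0,0],[0,-0.3,0,0,0,0],[0,-0.5,0,0,0,0],[0,-0.7,0,0,0,0],[0,-0.9,0,0,0,0],[0,-1,0,0,0,0],[0,-1,0,0,0,0]]'
python3 -c "
from h import *
np.set_printoptions(precision=1,suppress=True)
s=snap('scene','s5');t=snap('top','t5');snap('wrist','w5');todo(540,-150,160,182.4)
coverang(s);coverang(t)
c=cv2.resize(s['pixels'][140:225,265:340,::-1],None,fx=8,fy=7,interpolation=cv2.INTER_CUBIC);cv2.imwrite('pics/s5d.png',c)
c=cv2.resize(t['pixels'][110:230,290:430,::-1],None,fx=5,fy=5,interpolation=cv2.INTER_CUBIC);cv2.imwrite('pics/t5c.png',c)"
```

```text
time: 6.45
tool_pos: [537.0, -68.4, 197.5]
tcp_rot: [180.0, 0.0, -177.5]
ft_force: [0.5, -0.7, 2.0]
finger_gap: -0.1
t 6.45 pos [537.  -68.4 197.5] rot [ 1.7999e+02  2.0000e-02 -1.7746e+02] F [ 0.5 -0.7  2. ] gap -0.1 
 norm [2.134  0.3683 0.7894] [0.     0.0001 0.    ]
time: 7.25
tool_pos: [546.6, -322.7, 196.5]
tcp_rot: [-180.0, -0.1, -177.7]
ft_force: [-0.1, -0.4, 0.3]
finger_gap: 0.2
t 7.4 pos [ 547.6 -318.1  196.8] rot [ 179.9   -0.  -177.5] F [-0.2  0.3 -0.3] gap -0.0 
 norm [0.  0.7 0.1] [ 0. -0.  0.]
[[318, 152], [320, 191], [293, 214], [288, 175]]
[[338, 160], [341, 210]]
```

View pics/s5d.png

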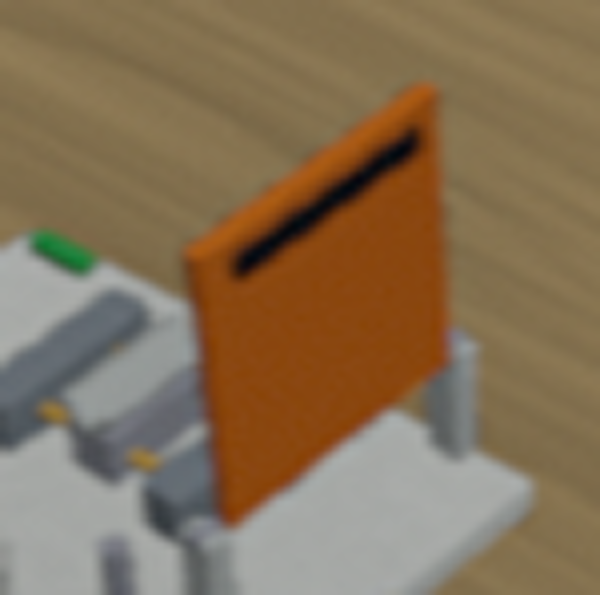

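View pics/t5c.png

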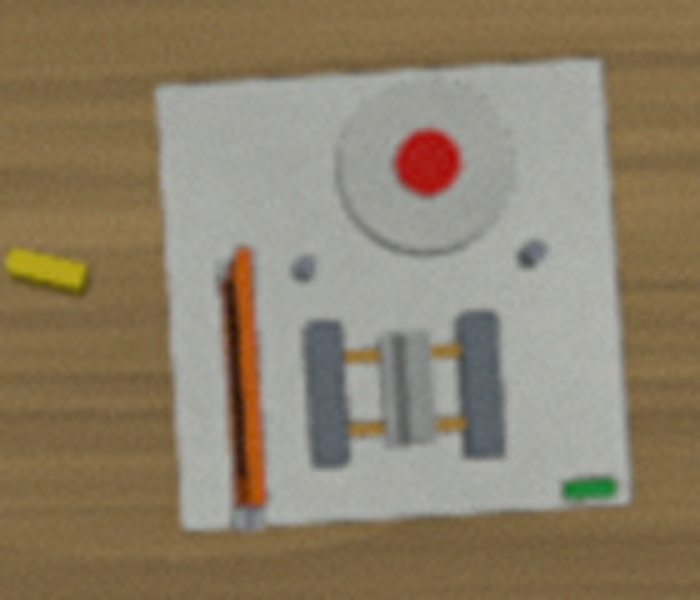

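View pics/w5.png

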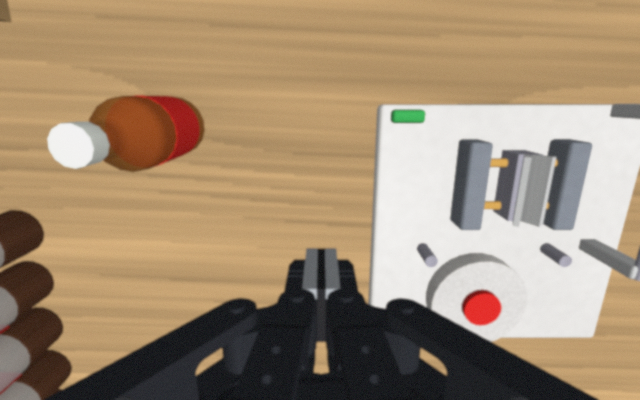

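```bash
python3 -c "
from h import *
np.set_printoptions(precision=1,suppress=True)
t=load('t5');s=load('s5')
h=hsv(t)
for v in (166,172,180,190,198,206):
    row=h[v,330:350];print(v,[(330+i,int(p[2])) for i,p in enumerate(row) if p[1]>140])
for q in [((288,175),(293,214),59),((318,152),(320,191),-59)]:
    a=endpt(s,q[0],q[2]);b=endpt(s,q[1],q[2]);d=a-b;print(a,b,np.degrees(np.arctan2(d[1],-d[0])),np.linalg.norm(d))
def M(p): p=p-G; return np.array([p@UX,p@UY,p[2]])
for p in [(338.6,160),(341.2,210)]: print(M(plane(t,*p,225)))
for p in [(290+402/5,110+335/5),(290+402/5,110+390/5),(290+402/5,110+445/5)]: print(M(plane(t,*p,65)),M(plane(t,*p,50)))
# housings outer corners z=50
for p in [(305,322),(345,465),(458,313),(503,457)]: print('hous',M(plane(t,290+p[0]/5,110+p[1]/5,50)))
for p in [(380,335),(428,335),(388,445),(435,440)]: print('plate',M(plane(t,290+p[0]/5,110+p[1]/5,65)))
"
```

```text
166 [(335, 81), (336, 92), (337, 157), (338, 175), (339, 170)]
172 [(336, 50), (337, 109), (338, 164), (339, 172), (340, 158)]
180 [(336, 69), (337, 74), (338, 150), (339, 180), (340, 170)]
190 [(337, 54), (338, 92), (339, 161), (340, 174), (341, 170)]
198 [(338, 77), (339, 150), (340, 181), (341, 177)]
206 [(337, 115), (338, 106), (339, 125), (340, 164), (341, 176), (342, 168)]
[ 89.9 225.2] [94.8 83.2] 88.03236609820075 142.06377569606371
[ 88.6 218.8] [91.7 74.8] 88.78695528179684 144.02315542349817
[ 56.7  89.6 225. ]
[-56.7  90.7 225. ]
[26.7  0.7 65. ] [27.9 -1.2 50. ]
[-2.6  2.6 65. ] [-1.8  0.8 50. ]
[-31.7   4.5  65. ] [-31.4   2.7  50. ]
hous [38.1 50.6 50. ]
hous [-40.3  34.   50. ]
hous [ 37.9 -32.   50. ]
hous [-41.1 -51.   50. ]
plate [27.4 12.3 65. ]
plate [ 25.9 -13.1  65. ]
plate [-31.3  11.9  65. ]
plate [-30.2 -13.1  65. ]
```

Unobstructed, both views put the cover at about 88.3°: the scene view gives 88–88.8°, and the top strip is about 4 mm short. One more small push of 4 mm further.

```bash
python3 -m jog '[[0,0.15,0,0,0,0],[0,0.3,0,0,0,0],[0,0.5,0,0,0,0],[0,0.7,0,0,0,0],[0,0.85,0,0,0,0],[0,0.93,0,0,0,0],[0,0.97,0,0,0,0],[0,1,0,0,0,0]]'
python3 -c "
from h import *
todo(537,-64,197.5,182.4)"
```

```text
time: 8.2
tool_pos: [536.8, -67.3, 197.6]
tcp_rot: [-180.0, 0.0, -177.4]
ft_force: [-0.2, -2.5, 0.5]
finger_gap: 0.0
t 8.2 pos [536.8 -67.3 197.6] rot [-1.7998e+02  2.0000e-02 -1.7735e+02] F [-0.2 -2.5  0.5] gap 0.0 
 norm [-0.0015  0.0133  0.0005] [-0.0001  0.0001  0.0014]
```

```bash
python3 -m jog '[[0,0.007,0,0,0,0],[0,0.014,0,0,0,0],[0,0.014,0,0,0,0],[0,0.014,0,0,0,0]]'
python3 -c "
from h import *
todo(537,-64,197.5,182.4)"
python3 -m jog '[[0,-0.05,0,0,0,0],[0,-0.15,0,0,0,0],[0,-0.3,-0.1,0,0,0],[0,-0.4,-0.25,0,0,0],[0,-0.5,-0.4,0,0,0],[0,-0.7,-0.5,0,0,0],[0,-0.9,-0.5,0,0,0],[0,-1,-0.5,0,0,0],[0,-1,-0.5,0,0,0]]'
python3 -c "
from h import *
np.set_printoptions(precision=1,suppress=True)
s=snap('scene','s6');t=snap('top','t6');todo(540,-150,160,182.4)
coverang(s);h=hsv(t)
for v in (166,172,180,190,198,206):
    row=h[v,330:350];print(v,[(330+i,int(p[2])) for i,p in enumerate(row) if p[1]>140])
c=cv2.resize(s['pixels'][140:225,265:340,::-1],None,fx=8,fy=7,interpolation=cv2.INTER_CUBIC);cv2.imwrite('pics/s6d.png',c)"
```

```text
time: 8.6
tool_pos: [536.8, -65.9, 197.4]
tcp_rot: [-180.0, 0.0, -177.5]
ft_force: [-0.6, -1.6, -0.5]
finger_gap: 0.3
t 8.6 pos [536.8 -65.9 197.4] rot [-180.      0.   -177.54] F [-0.6 -1.6 -0.5] gap 0.3 
 norm [-0.0009  0.0077 -0.0005] [-0.      0.      0.0003]
time: 9.5
tool_pos: [546.4, -320.2, 321.4]
tcp_rot: [-180.0, -0.1, -177.8]
ft_force: [-0.3, 0.9, 0.1]
finger_gap: -0.2
t 9.6 pos [ 547.1 -316.3  321.6] rot [ 179.9   -0.1 -177.6] F [ 0.  -0.6  0.3] gap 0.3 
 norm [0.  0.7 0.6] [ 0. -0. -0.]
[[319, 152], [320, 191], [293, 214], [289, 175]]
166 [(335, 90), (336, 152), (337, 178), (338, 172)]
172 [(336, 116), (337, 166), (338, 174)]
180 [(336, 75), (337, 153), (338, 177), (339, 172)]
190 [(337, 102), (338, 160), (339, 175), (340, 162)]
198 [(337, 78), (338, 153), (339, 180), (340, 170)]
206 [(337, 112), (338, 125), (339, 167), (340, 171), (341, 165)]
```

View pics/s6d.png

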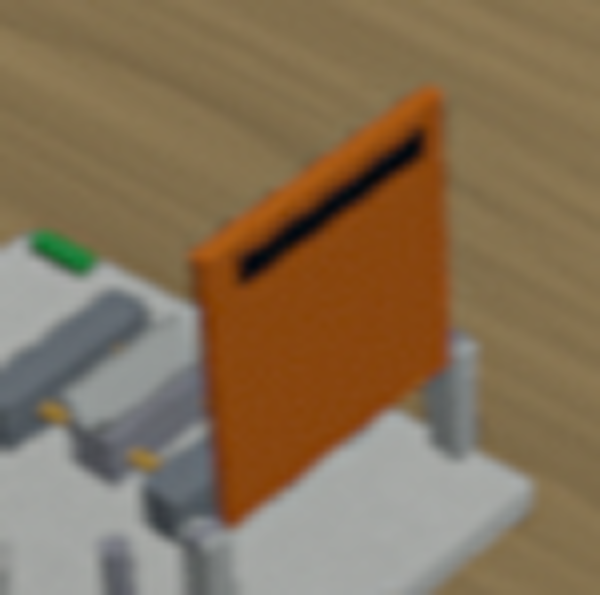

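The cover is now at about 89.4° in both views. Next, the feeler.

```bash
python3 -c "
from h import *
todo(575,160,270,164.1)"
```

```text
t 9.6 pos [ 547.1 -316.3  321.6] rot [ 1.7994e+02 -5.0000e-02 -1.7760e+02] F [ 0.  -0.6  0.3] gap 0.3 
 norm [-0.1914  1.8988  0.2082] [ 0.0003 -0.0003  0.1017]
```

```bash
python3 -m jog '[[0,0.15,0,0,0,0],[-0.03,0.35,0,0,0,0],[-0.05,0.55,0,0,0,0],[-0.08,0.75,0,0,0,0],[-0.1,0.95,0,0,0,0]]' 0.5
python3 -m jog '[[0,0.2,0,0,0,0],[-0.03,0.4,0,0,0,0],[-0.05,0.6,0.05,0,0,0.03],[-0.08,0.8,0.1,0,0,0.06],[-0.09,0.95,0.2,0,0,0.1],[-0.09,0.95,0.2,0,0,0.1],[-0.09,0.95,0.2,0,0,0.1]]'
python3 -c "
from h import *
todo(575,160,270,164.1)
s=snap('wrist','w7')"
```

```text
time: 10.1
tool_pos: [561.8, -75.3, 322.5]
tcp_rot: [180.0, 0.0, -177.4]
ft_force: [0.6, 0.8, -0.7]
finger_gap: 42.6
time: 10.8
tool_pos: [572.9, 161.7, 271.4]
tcp_rot: [-179.9, -0.1, 164.8]
ft_force: [-0.2, -1.1, 1.0]
finger_gap: 42.3
t 10.8 pos [572.9 161.7 271.4] rot [-1.7994e+02 -1.1000e-01  1.6479e+02] F [-0.2 -1.1  1. ] gap 42.3 
 norm [-0.0099 -0.0043  0.0055] [-0.0003 -0.0006  0.0039]
```

View pics/w7.png

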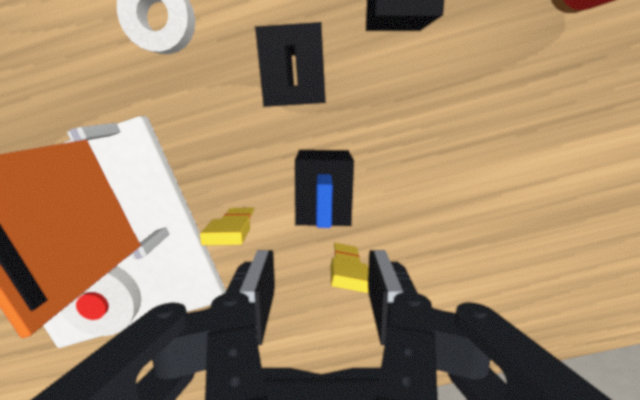

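```bash
python3 -c "
from h import *
np.set_printoptions(precision=1,suppress=True)
s=load('w7');m=mask(s,[105,120,150],[130,255,255]);c=big(m)[0];r=cv2.minAreaRect(c);print(r)
h=hsv(s);print([(v,h[v,324].tolist()) for v in range(170,232,3)])
for p in cv2.boxPoints(r): print(p,plane(s,*p,119))
m2=mask(s,[105,120,50],[130,255,255]);c=big(m2)[0];r=cv2.minAreaRect(c);print(r)
E=s['extrinsics'];print(E[:3,3])
"
```

```text
((324.0, 205.0), (44.0, 14.0), 90.0)
[(170, [120, 22, 35]), (173, [114, 138, 61]), (176, [110, 203, 133]), (179, [110, 204, 136]), (182, [110, 201, 141]), (185, [110, 202, 210]), (188, [110, 199, 225]), (191, [110, 197, 225]), (194, [110, 200, 224]), (197, [110, 199, 225]), (200, [110, 198, 225]), (203, [110, 197, 226]), (206, [110, 194, 226]), (209, [110, 199, 225]), (212, [110, 198, 225]), (215, [110, 198, 225]), (218, [109, 200, 226]), (221, [110, 197, 226]), (224, [110, 197, 227]), (227, [115, 105, 187]), (230, [17, 105, 199])]
[317. 183.] [569.7 158.5 119. ]
[331. 183.] [572.9 170.4 119. ]
[331. 227.] [613.1 159.9 119. ]
[317. 227.] [609.8 147.5 119. ]
((324.0, 200.0), (54.0, 18.0), 90.0)
[501.1 180.8 414.3]
```

The blue handle is at wrist (324,205): top-face centre (591.4,159.1), size 42×13 mm, aligned with the jaws. This fits the two-view estimate. I'll centre over it and descend.

```bash
python3 -c "
from h import *
todo(591.8,159.3,150,164.8)"
```

```text
t 10.85 pos [573.7 160.5 272.6] rot [-179.98   -0.    164.71] F [ 0.1 -0.4  0.5] gap 42.4 
 norm [-0.0711  0.0145  0.4903] [-0.0001 -0.     -0.0005]
```

```bash
python3 -m jog '[[-0.03,0.01,0.1,0,0,0],[-0.071,0.015,0.25,0,0,0],[-0.071,0.015,0.4,0,0,0],[-0.071,0.015,0.49,0,0,0],[-0.071,0.015,0.49,0,0,0],[-0.071,0.015,0.49,0,0,0]]'
python3 -c "
from h import *
todo(591.8,159.3,81,164.8)
s=snap('wrist','w8')
m=mask(s,[105,120,150],[130,255,255]);c=big(m)[0];r=cv2.minAreaRect(c);print(r)
for p in cv2.boxPoints(r): print(p,plane(s,*p,119))"
```

```text
time: 11.45
tool_pos: [593.0, 158.0, 151.5]
tcp_rot: [180.0, 0.1, 164.5]
ft_force: [0.1, -0.3, 0.7]
finger_gap: 42.4
t 11.45 pos [593.  158.  151.5] rot [1.7997e+02 7.0000e-02 1.6448e+02] F [ 0.1 -0.3  0.7] gap 42.4 
 norm [0.0064 0.0036 0.2818] [ 0.0001  0.0004 -0.0018]
((323.0, 234.5), (69.0, 24.0), 90.0)
[311. 200.] [570.14165067 158.45457384 119.        ]
[335. 200.] [573.55607719 170.7840283  119.        ]
[335. 269.] [613.13065781 160.34576883 119.        ]
[311. 269.] [609.49052739 147.20736758 119.        ]
```

View pics/w8.png

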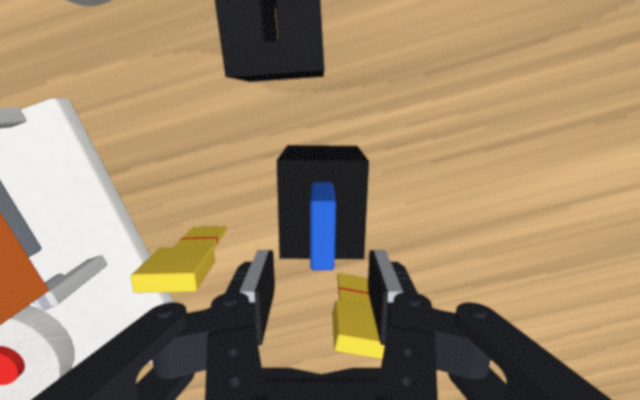

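```bash
python3 -m jog '[[0.006,0.004,0.08,0,0,0],[0.006,0.004,0.16,0,0,0],[0.006,0.004,0.24,0,0,0],[0.006,0.004,0.28,0,0,0],[0.006,0.004,0.28,0,0,0]]'
python3 -m jog '[[0,0,0,0,0,0],[0,0,0,0,0,0],[0,0,0,0,0,0],[0,0,0,0,0,0],[0,0,0,0,0,0]]' 0 60
python3 -c "
from h import *
todo(591.8,159.3,81,164.8)
s=snap('wrist','w9');s=snap('scene','s9');cv2.imwrite('pics/s9c.png',cv2.resize(s['pixels'][150:310,260:440,::-1],None,fx=4,fy=3.7))"
```

```text
time: 12.0
tool_pos: [591.2, 160.2, 80.2]
tcp_rot: [-180.0, -0.0, 164.5]
ft_force: [-0.8, -0.3, 0.1]
finger_gap: 42.5
time: 12.5
tool_pos: [592.5, 160.5, 82.0]
tcp_rot: [179.9, 0.2, 164.5]
ft_force: [-1.3, -1.3, 7.0]
finger_gap: 13.6
t 12.5 pos [592.5 160.5  82. ] rot [1.7993e+02 1.7000e-01 1.6452e+02] F [-1.3 -1.3  7. ] gap 13.6 
 norm [ 0.0015 -0.0052  0.004 ] [ 0.0004  0.0009 -0.0015]
```

View pics/w9.png

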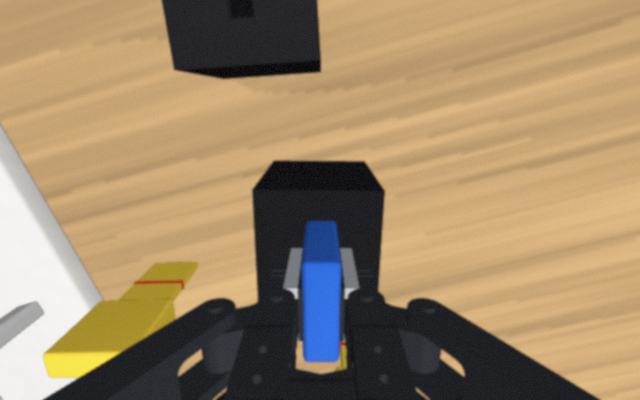

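Gripped: opening 13.6 mm on the 14 mm handle, which is centred in the jaws at (322,290). I'll lift straight out.

```bash
python3 -m jog '[[0,0,-0.03,0,0,0],[0,0,-0.08,0,0,0],[0,0,-0.15,0,0,0],[0,0,-0.25,0,0,0],[0,0,-0.4,0,0,0],[0,0,-0.58,0,0,0],[0,0,-0.76,0,0,0],[0,0,-0.92,0,0,0],[0,0,-1,0,0,0],[0,0,-1,0,0,0]]'
python3 -c "
from h import *
todo(539.4,-141.7,332,182.4)
s=snap('wrist','w10');s=snap('scene','s10');cv2.imwrite('pics/s10c.png',cv2.resize(s['pixels'][110:290,240:440,::-1],None,fx=4,fy=3.3))"
```

```text
time: 13.6
tool_pos: [592.6, 160.7, 336.1]
tcp_rot: [179.8, 0.4, 164.5]
ft_force: [0.6, 0.5, -0.8]
finger_gap: 13.4
t 13.6 pos [592.6 160.7 336.1] rot [179.78   0.44 164.53] F [ 0.6  0.5 -0.8] gap 13.4 
 norm [-0.1174 -1.2225  0.0126] [ 0.0008  0.0026 -0.0993]
```

View pics/s10c.png

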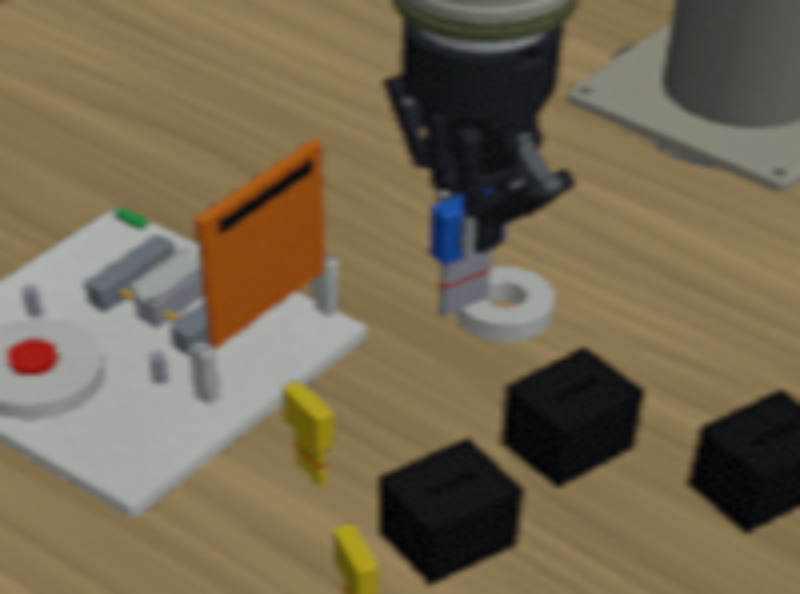

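View pics/w10.png

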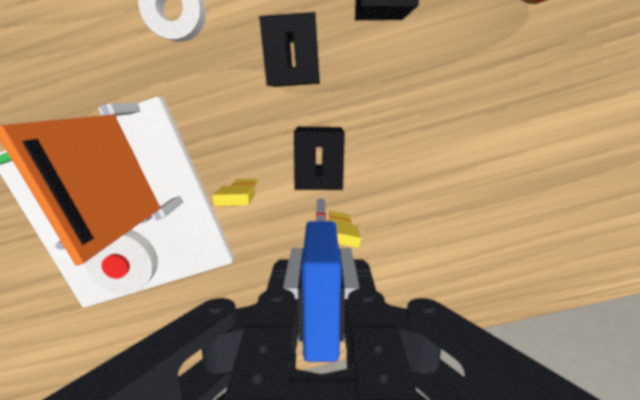

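```bash
python3 -m jog '[[0,-0.1,0,0,0,0],[-0.02,-0.25,0,0,0,0],[-0.05,-0.42,0,0,0,-0.03],[-0.08,-0.6,0,0,0,-0.06],[-0.1,-0.78,0,0.001,0.002,-0.1],[-0.12,-0.95,0,0.001,0.003,-0.1]]'
python3 -c "
from h import *
todo(539.4,-141.7,332,182.4)"
```

```text
time: 14.3
tool_pos: [555.1, -78.0, 327.3]
tcp_rot: [-180.0, -0.8, -177.2]
ft_force: [0.5, -0.0, -1.7]
finger_gap: 13.4
t 14.3 pos [555.1 -78.  327.3] rot [-179.97   -0.8  -177.21] F [ 0.5 -0.  -1.7] gap 13.4 
 norm [ 0.0754 -0.2513 -0.0176] [-0.0002 -0.0044  0.0021]
```

```bash
python3 -m jog '[[0.03,-0.1,0,0,0,0],[0.06,-0.2,0,0,0,0],[0.07,-0.25,0,0,0,0],[0.07,-0.25,0,0,0,0],[0.07,-0.25,0,0,0,0]]'
python3 -c "
from h import *
todo(539,-141.7,150,182.4)"
```

```text
time: 14.8
tool_pos: [541.9, -139.0, 329.2]
tcp_rot: [-180.0, -0.6, -177.5]
ft_force: [-0.6, -0.1, -0.4]
finger_gap: 13.1
t 14.8 pos [ 541.9 -139.   329.2] rot [-179.97   -0.63 -177.48] F [-0.6 -0.1 -0.4] gap 13.1 
 norm [ 0.0039 -0.0101  0.717 ] [-0.0002 -0.0035  0.0007]
```

```bash
python3 -m jog '[[0,-0.005,0.1,0,-0.003,0],[0.004,-0.01,0.25,0,-0.003,0],[0.004,-0.01,0.4,0,-0.003,0],[0.004,-0.01,0.52,0,-0.003,0],[0.004,-0.01,0.62,0,-0.003,0],[0.004,-0.01,0.7,0,-0.003,0],[0.004,-0.01,0.72,0,-0.003,0],[0.004,-0.01,0.72,0,-0.003,0],[0.004,-0.01,0.72,0,-0.003,0]]'
python3 -c "
from h import *
todo(539,-141.7,150,182.4)
s=snap('wrist','w11');s=snap('scene','s11');cv2.imwrite('pics/s11c.png',cv2.resize(s['pixels'][110:230,240:380,::-1],None,fx=5.5,fy=5,interpolation=cv2.INTER_CUBIC))"
```

```text
time: 15.7
tool_pos: [540.2, -142.3, 151.6]
tcp_rot: [-179.9, 0.1, -177.4]
ft_force: [0.1, -0.1, -0.1]
finger_gap: 13.1
t 15.7 pos [ 540.2 -142.3  151.6] rot [-1.7988e+02  8.0000e-02 -1.7743e+02] F [ 0.1 -0.1 -0.1] gap 13.1 
 norm [0.0048 0.0026 0.0063] [-0.0007  0.0004  0.001 ]
```

View pics/w11.png

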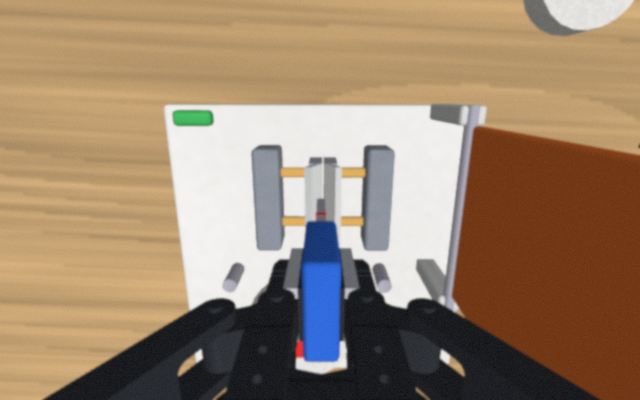

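View pics/s11c.png

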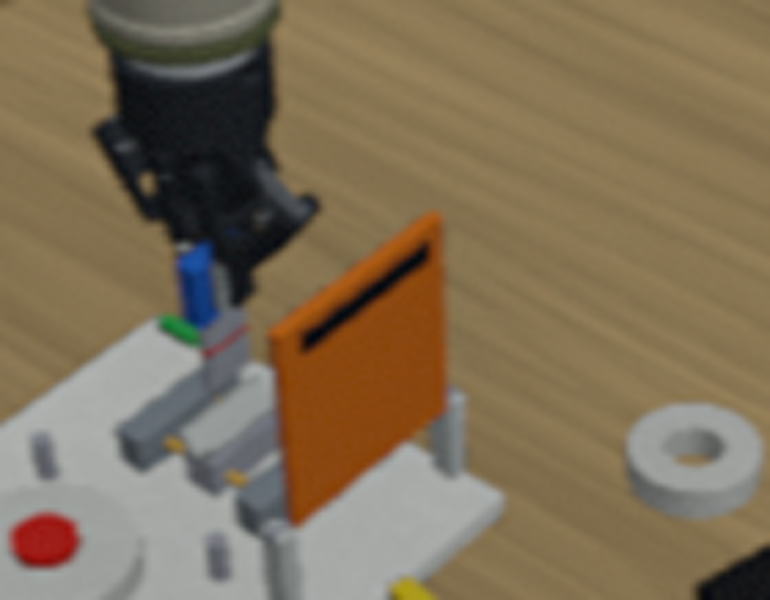

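```bash
python3 -c "
from h import *
np.set_printoptions(precision=1,suppress=True)
w=load('w11');s=load('s11')
def M(p): p=p-G; return np.array([p@UX,p@UY,p[2]])
g=cv2.cvtColor(w['pixels'],cv2.COLOR_RGB2GRAY)
for v in (165,180,195): print(v,g[v,296:352].tolist())
for v in (160,180,200,230):
  print(v,[M(plane(w,u,v,50)) for u in (282,364)])
cv2.imwrite('pics/w11c.png',cv2.resize(w['pixels'][130:260,240:405,::-1],None,fx=4.8,fy=4.6,interpolation=cv2.INTER_CUBIC))
h=hsv(w);red=((h[...,0]<8)|(h[...,0]>172))&(h[...,1]>100)&(h[...,2]>60);red[:, :300]=0;red[:,345:]=0;red[240:]=0
print(np.argwhere(red).tolist())
h=hsv(s);red=((h[...,0]<5)|(h[...,0]>170))&(h[...,1]>90)
red[:165]=0;red[190:]=0;red[:,:270]=0;red[:,292:]=0
q=np.argwhere(red);print(q.tolist());c=q.mean(0)[::-1];print(c,M(np.array([540.2,-142.3,0])))
o,d=ray(s,*c);t=(-1-(o-G)@UY)/(d@UY);print(M(o+t*d))
"
```

```text
165 [231, 232, 233, 231, 233, 234, 233, 234, 231, 227, 220, 206, 182, 162, 145, 142, 141, 147, 152, 161, 169, 179, 189, 193, 197, 207, 212, 194, 162, 150, 143, 141, 140, 138, 134, 133, 134, 133, 138, 143, 157, 179, 204, 221, 227, 232, 235, 234, 233, 234, 233, 233, 233, 233, 233, 233]
180 [236, 236, 238, 237, 238, 237, 237, 229, 217, 200, 194, 193, 196, 196, 195, 199, 201, 202, 204, 205, 205, 204, 206, 204, 201, 209, 215, 200, 167, 149, 148, 146, 148, 147, 147, 149, 144, 147, 157, 187, 205, 215, 217, 215, 219, 226, 234, 236, 236, 235, 235, 236, 236, 237, 238, 237]
195 [238, 237, 237, 236, 237, 237, 237, 231, 222, 204, 196, 196, 194, 195, 193, 199, 201, 203, 206, 204, 207, 205, 206, 204, 204, 208, 210, 189, 155, 146, 145, 148, 146, 147, 146, 145, 146, 147, 160, 190, 210, 217, 216, 218, 221, 229, 233, 236, 237, 236, 236, 237, 236, 236, 236, 236]
160 [array([-30.6, -29.2,  50. ]), array([-30.8,  29.7,  50. ])]
180 [array([-15.8, -29.6,  50. ]), array([-16.1,  30.3,  50. ])]
200 [array([ -0.6, -30.1,  50. ]), array([-0.9, 30.9, 50. ])]
230 [array([ 23.3, -30.8,  50. ]), array([23.1, 31.9, 50. ])]
[[213, 317], [213, 318], [213, 319], [213, 320], [213, 321], [213, 322], [213, 323], [213, 324], [214, 317], [214, 318], [214, 319], [214, 320], [214, 321], [214, 322], [214, 323], [214, 324], [214, 325], [215, 318], [215, 323], [215, 324]]
[[179, 279], [180, 277], [180, 278]]
[278.  179.7] [ 0.8 -0.6  0. ]
[ 10.7  -1.  117.2]
```

View pics/w11c.png

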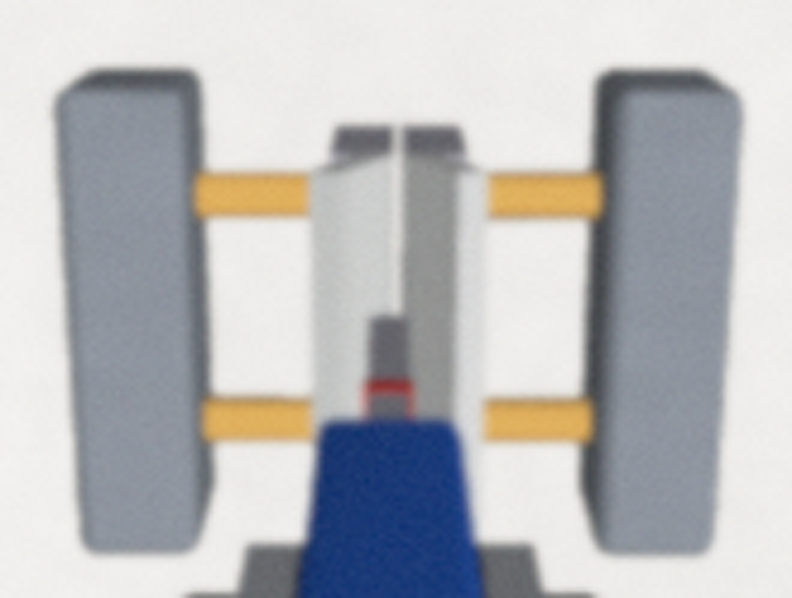

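```bash
python3 -c "
from h import *
np.set_printoptions(precision=2,suppress=True)
w=load('w11')
def M(p): p=p-G; return np.array([p@UX,p@UY,p[2]])
print('line',M(plane(w,320.9,213.5,118)),'edges',M(plane(w,316.5,213.5,118))[1],M(plane(w,325.3,213.5,118))[1])
print('tip',M(plane(w,321.2,200,89)))
for u,v in ((322.7,165),(322.4,180),(322.2,195)): print('gap',M(plane(w,u,v,50)),M(plane(w,u,v,40)))
for v,a,b in ((180,304.5,342.5),(195,304.5,343)): print('outer',M(plane(w,a,v,65)),M(plane(w,b,v,65)))
for v,a,b in ((155,252,394),(240,257,389)): print('hous',M(plane(w,a,v,50)),M(plane(w,b,v,50)))
print('front/back x',M(plane(w,300,162,65)),M(plane(w,270,147,50)),M(plane(w,270,250,50)),M(plane(w,380,250,50)))
"
```

```text
line [-13.5   -1.06 118.  ] edges -3.448770462567935 1.329392640642209
tip [-12.44  -0.93  89.  ]
gap [-27.07   0.05  50.  ] [-25.15   0.09  40.  ]
gap [-15.98  -0.11  50.  ] [-13.6   -0.08  40.  ]
gap [-4.59 -0.2  50.  ] [-1.74 -0.17 40.  ]
outer [-19.49 -12.43  65.  ] [-19.61  13.62  65.  ]
outer [ -8.8  -12.54  65.  ] [-8.92 14.2  65.  ]
hous [-34.09 -50.54  50.  ] [-34.52  50.94  50.  ]
hous [ 31.71 -50.31  50.  ] [31.23 51.46 50.  ]
front/back x [-31.94 -15.34  65.  ] [-39.85 -37.44  50.  ] [ 40.1  -40.61  50.  ] [39.68 44.98 50.  ]
```

```bash
python3 -c "
from h import *
np.set_printoptions(precision=2,suppress=True)
s=load('s11')
a=s['pixels'].astype(int);rr=a[...,0]-(a[...,1]+a[...,2])/2
sub=rr[174:186,274:288].astype(int);print(sub)
for p in ((276.9,181.4),(284.9,175.6),(280.9,178.5)):
    o,d=ray(s,*p);t=(1.5-(o-G)@UY)/(d@UY);q=o+t*d-G;print(q@UX,q[2])
"
```

```text
[[-59 -63 -68 -59 -35 -16  -8  -5  -7  -2  16  31  36  33]
 [-60 -60 -52 -30 -10  -5  -6  -7   0  17  39  44  37  34]
 [-58 -43 -22  -8  -4  -6  -6   2  23  33  28  29  34  38]
 [-55 -40 -15  -4  -6  -7   2  23  35  16   6  20  33  36]
 [-30 -32 -17  -7  -3   8  25  33  16  -2  -3  17  33  35]
 [ -9 -11  -2   7  24  44  35  12  -3  -8  -3  17  32  35]
 [  0   4  19  42  46  26   6  -5  -6  -7  -2  15  32  36]
 [ -1   1   6  23  16   0  -6  -6  -5  -6  -3  12  26  33]
 [  0  -2  -2  -1  -4  -6  -7  -6  -6  -6  -4   2  11  19]
 [ -2  -2  -5  -6  -7  -5  -5  -5  -6  -5  -3  -2   0   1]
 [ -3  -7  -8  -6  -5  -5  -5  -6  -6  -5  -2  -2  -3  -3]
 [ -8 -11 -10  -7  -6  -5  -5  -6  -8  -5  -2  -3  -3  -3]]
17.884287474961607 117.51929532780628
-14.770591049751038 115.11247760686501
1.6732122636112212 116.32446304372172
```

Blade is at y≈-1 and the gap at ≈0 in the same picture; along x it is 1.5 mm off. I'll correct both and descend slowly, watching the force.

```bash
python3 -m jog '[[0.003,0.002,0.01,0,0,0],[0.006,0.004,0.03,0,0,0],[0.006,0.004,0.06,0,0,0],[0.006,0.004,0.09,0,0,0],[0.006,0.004,0.11,0,0,0],[0.006,0.004,0.12,0,0,0],[0.006,0.004,0.12,0,0,0]]'
python3 -c "
from h import *
todo(538.8,-141.3,97,182.4)
w=snap('wrist','w12');cv2.imwrite('pics/w12c.png',cv2.resize(w['pixels'][130:260,240:405,::-1],None,fx=4.8,fy=4.6,interpolation=cv2.INTER_CUBIC))"
```

```text
time: 16.5
tool_pos: [537.4, -141.7, 119.4]
tcp_rot: [-179.9, -0.1, -177.5]
ft_force: [-0.1, 1.0, -0.7]
finger_gap: 13.3
t 16.5 pos [ 537.4 -141.7  119.4] rot [-1.7993e+02 -8.0000e-02 -1.7748e+02] F [-0.1  1.  -0.7] gap 13.3 
 norm [-0.006   0.0014  0.0898] [-0.0004 -0.0005  0.0007]
```

View pics/w12c.png

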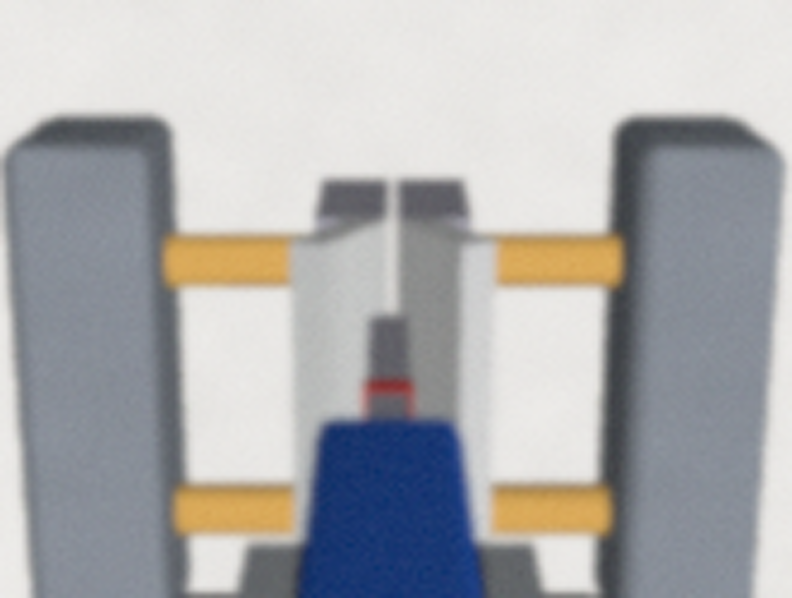

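Blade tip at crop (389,315) against the gap at (391,290): centred. Continuing down.

```bash
python3 -m jog '[[-0.002,0.001,0.01,0,0,0],[-0.004,0.001,0.02,0,0,0],[-0.004,0.001,0.03,0,0,0],[-0.004,0.001,0.04,0,0,0],[-0.004,0.001,0.04,0,0,0]]'
python3 -m jog '[[0,0,0.01,0,0,0],[0,0,0.02,0,0,0],[0,0,0.03,0,0,0],[0,0,0.04,0,0,0],[0,0,0.045,0,0,0],[0,0,0.045,0,0,0],[0,0,0.045,0,0,0]]'
python3 -c "
from h import *
todo(538.8,-141.3,97,182.4)
w=snap('wrist','w13');cv2.imwrite('pics/w13c.png',cv2.resize(w['pixels'][130:260,240:405,::-1],None,fx=4.8,fy=4.6,interpolation=cv2.INTER_CUBIC))
s=snap('scene','s13');cv2.imwrite('pics/s13c.png',cv2.resize(s['pixels'][150:220,245:325,::-1],None,fx=9,fy=8,interpolation=cv2.INTER_CUBIC))"
```

```text
time: 17.05
tool_pos: [539.7, -141.7, 111.3]
tcp_rot: [-179.9, 0.1, -177.5]
ft_force: [-0.5, 1.2, 5.4]
finger_gap: 13.4
time: 17.75
tool_pos: [538.6, -141.4, 98.5]
tcp_rot: [-179.9, -0.0, -177.5]
ft_force: [1.3, 1.6, -1.2]
finger_gap: 13.3
t 17.75 pos [ 538.6 -141.4   98.5] rot [-1.7992e+02 -4.0000e-02 -1.7748e+02] F [ 1.3  1.6 -1.2] gap 13.3 
 norm [-0.0008  0.0006  0.0061] [-0.0004 -0.0002  0.0007]
```

View pics/w13c.png

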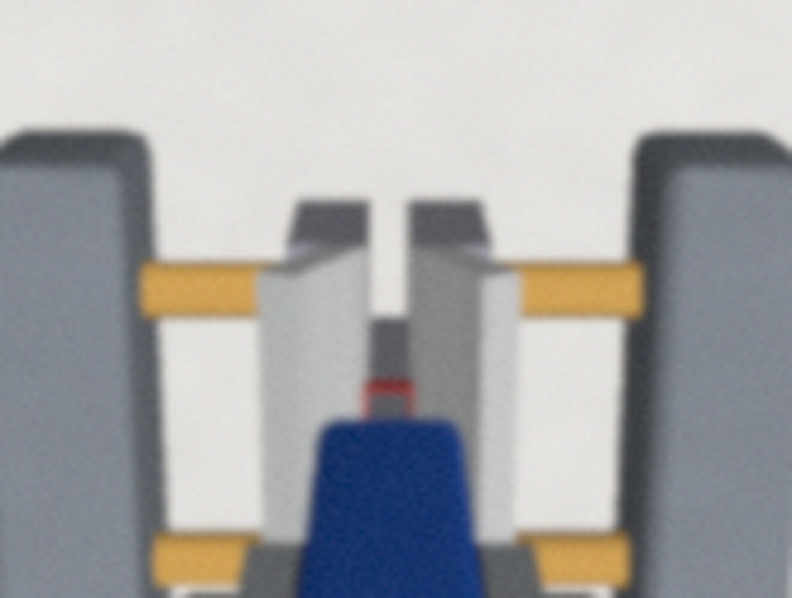

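View pics/s13c.png

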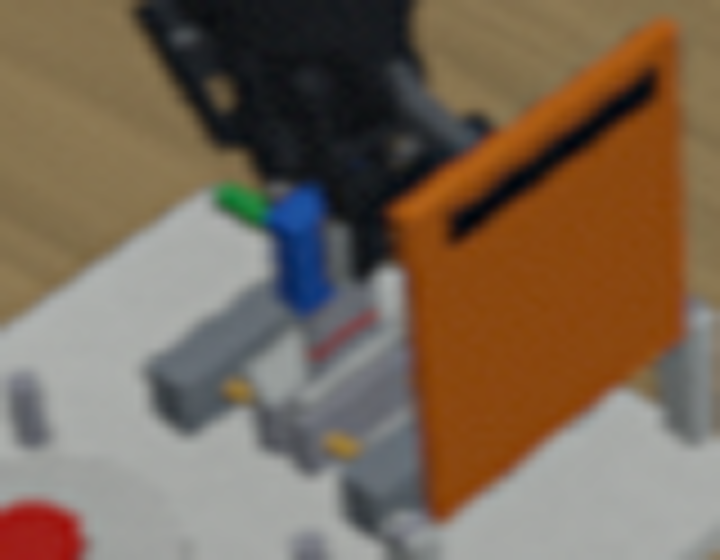

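```bash
python3 -c "
from h import *
np.set_printoptions(precision=2,suppress=True)
s=load('s13')
a=s['pixels'].astype(int);rr=(a[...,0]-(a[...,1]+a[...,2])/2).astype(int)
print(rr[186:198,276:290])
m=np.zeros_like(rr);m[187:197,278:288]=np.clip(rr[187:197,278:288]-12,0,99)
v,u=np.nonzero(m>0);w=m[v,u];c=(np.sum(u*w)/w.sum(),np.sum(v*w)/w.sum());print(c)
def atY(p,y):
    o,d=ray(s,*p);t=(y-(o-G)@UY)/(d@UY);q=o+t*d-G;return q@UX,q[2]
print(atY(c,2.5),atY((c[0],c[1]-1),2.5),atY((245+318/9,150+355/8),2.5),atY((245+372/9,150+315/8),2.5))
def px(x,y,z): return proj(s,G+UX*x+UY*y+np.array([0,0,z]))
for x,y,z in ((30,10.5,65),(-30,10.5,65),(30,15,65),(30,15,50),(38,51,50),(38,-51,50),(59,98,225)):
    p=px(x,y,z);print((x,y,z),p,(p-[245,150])*[9,8])
g=s['pixels']
cv2.imwrite('pics/s13d.png',cv2.resize(g[175:215,265:305,::-1],None,fx=15,fy=15,interpolation=cv2.INTER_CUBIC))
"
```

```text
[[-38 -56 -67 -72 -73 -52 -24 -11  -6  -6  -5  -4  -2  11]
 [-30 -47 -67 -72 -60 -35 -16  -7  -7  -6  -5  -4  -3  10]
 [-17 -34 -54 -51 -30 -12  -7  -8  -6   3  11   1  -3  10]
 [-11 -18 -30 -22  -8  -5  -6  -2  11  35  33   6  -3   9]
 [ -9  -7  -9  -6  -5  -6   2  22  43  39  14  -2  -4   7]
 [ -6  -4  -3  -6  -6   3  28  41  26   4  -5  -7  -5   5]
 [ -5  -3  -3  -4   4  24  36  20  -1  -7  -6  -5  -5   2]
 [ -4  -4   2  13  30  36  15  -2  -6  -5  -4  -4  -6  -1]
 [ -4  -3   4  25  37  17  -2  -6  -5  -4  -3  -4  -7  -4]
 [ -3  -5  -3   2   3  -4  -6  -4  -4  -4  -4  -4  -8  -5]
 [ -4  -4  -5  -5  -6  -6  -4  -4  -3  -5  -5  -5  -8  -2]
 [ -4  -4  -4  -4  -4  -4  -4  -3  -5  -5  -5  -5  -5   0]]
(np.float64(282.6862745098039), np.float64(191.34967320261438))
(np.float64(1.229923830887903), np.float64(65.31643344922782)) (np.float64(0.8006682362513424), np.float64(69.06605423449139)) (np.float64(11.656055803709714), np.float64(61.320801056169785)) (np.float64(-13.913542079977406), np.float64(61.29191121145641))
(30, 10.5, 65) [277.91 198.4 ] [296.21 387.23]
(-30, 10.5, 65) [292.02 186.58] [423.21 292.65]
(30, 15, 65) [279.08 199.12] [306.74 392.97]
(30, 15, 50) [279.52 202.74] [310.67 421.92]
(38, 51, 50) [287.02 210.21] [378.21 481.67]
(38, -51, 50) [260.91 194.  ] [143.18 351.96]
(59, 98, 225) [290.45 176.46] [409.02 211.65]
```

View pics/s13d.png

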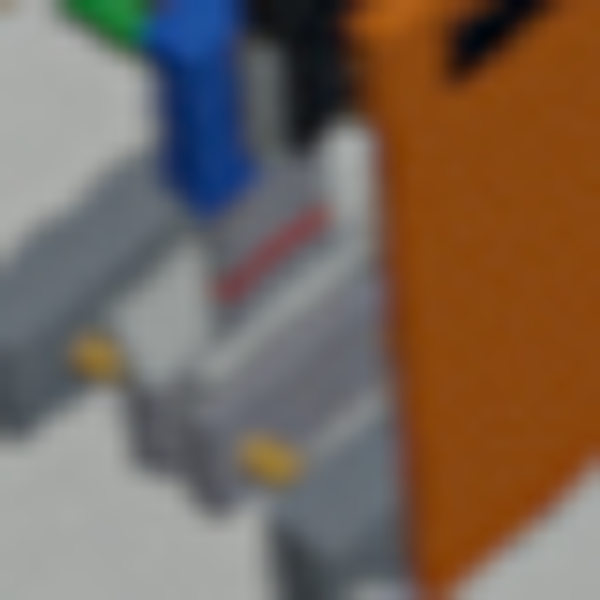

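```bash
python3 -c "
from h import *
def cen(name,box,y):
    s=load(name);a=s['pixels'].astype(int);rr=a[...,0]-(a[...,1]+a[...,2])/2
    u0,u1,v0,v1=box;m=np.zeros_like(rr);m[v0:v1,u0:u1]=np.clip(rr[v0:v1,u0:u1]-8,0,99)
    v,u=np.nonzero(m>0);w=m[v,u];c=(np.sum(u*w)/w.sum(),np.sum(v*w)/w.sum())
    o,d=ray(s,*c);t=(y-(o-G)@UY)/(d@UY);q=o+t*d-G;return c,q@UX,q[2]
print(cen('s11',(276,284,176,183),1.5),cen('s13',(278,287,187,196),2.5))
todo(538.8,-141.3,97,182.4)
from bench import r
z=[]
for i in range(4): snap('wrist','tmp');z.append(r.sense()['tool_pos'][2])
print(z)
"
```

```text
((np.float64(279.640625), np.float64(178.6463068181818)), np.float64(6.473496287425658), np.float64(119.421954842069)) ((np.float64(282.6794380587484), np.float64(191.35376756066412)), np.float64(1.2582539360302476), np.float64(65.32244195708518))
t 17.85 pos [ 538.6 -141.4   98.5] rot [-1.7992e+02 -4.0000e-02 -1.7748e+02] F [ 1.8  1.2 -2.5] gap 13.4 
 norm [-0.001   0.0005  0.0061] [-0.0004 -0.0002  0.0007]
[np.float64(98.52369564009867), np.float64(98.50501033788771), np.float64(98.53373627526675), np.float64(98.53604859309003)]
```

```bash
python3 -m jog '[[-0.001,0,0.002,0,0,0],[-0.001,0,0.004,0,0,0],[-0.001,0,0.004,0,0,0],[-0.001,0,0.004,0,0,0],[-0.001,0,0.004,0,0,0]]'
python3 -c "
from h import *
def cen(name,box,y):
    s=load(name);a=s['pixels'].astype(int);rr=a[...,0]-(a[...,1]+a[...,2])/2
    u0,u1,v0,v1=box;m=np.zeros_like(rr);m[v0:v1,u0:u1]=np.clip(rr[v0:v1,u0:u1]-8,0,99)
    v,u=np.nonzero(m>0);w=m[v,u];c=(np.sum(u*w)/w.sum(),np.sum(v*w)/w.sum())
    o,d=ray(s,*c);t=(y-(o-G)@UY)/(d@UY);q=o+t*d-G;return c,q@UX,q[2]
snap('scene','s14');t=snap('top','t14');print(cen('s14',(278,287,187,197),2.5));coverang(load('s14'))
todo(538.8,-141.3,97,182.4)
cv2.imwrite('pics/s14.png',load('s14')['pixels'][:,:,::-1])"
```

```text
time: 18.55
tool_pos: [538.9, -141.6, 98.1]
tcp_rot: [-179.9, -0.0, -177.5]
ft_force: [-0.8, 0.3, 3.4]
finger_gap: 13.4
((np.float64(282.44042232277525), np.float64(191.54298642533936)), np.float64(2.2681183928151767), np.float64(65.35942388371723))
[[319, 152], [320, 191], [293, 214], [288, 175]]
t 18.65 pos [ 539.  -141.6   98. ] rot [-1.7990e+02 -2.0000e-02 -1.7748e+02] F [-0.4 -0.1  2.6] gap 13.5 
 norm [0.0006 0.0011 0.0041] [-0.0005 -0.0001  0.0007]
```

View pics/s14.png

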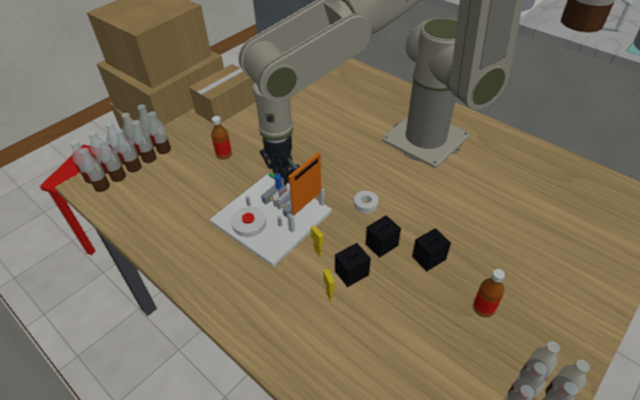

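View pics/t14.png

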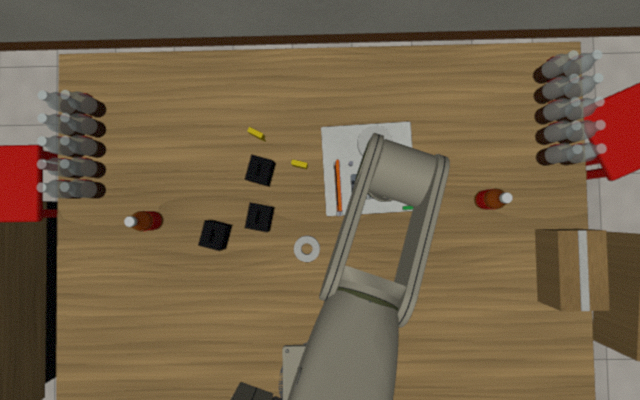

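```bash
python3 -m jog '[[0,0,0.002,0,0,0],[0,0,0.002,0,0,0],[0,0,0.002,0,0,0],[0,0,0.002,0,0,0],[0,0,0.002,0,0,0],[0,0,0.002,0,0,0]]'
python3 -c "
from h import *
from bench import r
def cen(name,box,y):
    s=load(name);a=s['pixels'].astype(int);rr=a[...,0]-(a[...,1]+a[...,2])/2
    u0,u1,v0,v1=box;m=np.zeros_like(rr);m[v0:v1,u0:u1]=np.clip(rr[v0:v1,u0:u1]-8,0,99)
    v,u=np.nonzero(m>0);w=m[v,u];c=(np.sum(u*w)/w.sum(),np.sum(v*w)/w.sum())
    o,d=ray(s,*c);t=(y-(o-G)@UY)/(d@UY);q=o+t*d-G;return c,q@UX,q[2]
snap('scene','s15');print(cen('s15',(278,287,187,197),2.5));todo(538.8,-141.3,97,182.4)
print(r.hand_in())"
```

```text
time: 19.25
tool_pos: [539.1, -141.6, 97.5]
tcp_rot: [-179.9, -0.0, -177.5]
ft_force: [0.1, 1.3, 3.5]
finger_gap: 13.7
((np.float64(282.37373737373736), np.float64(191.8047138047138)), np.float64(2.640070114014903), np.float64(64.58499771900802))
t 19.3 pos [ 539.1 -141.5   97.5] rot [-1.7991e+02 -1.0000e-02 -1.7747e+02] F [-0.   1.   3.4] gap 13.2 
 norm [0.0011 0.001  0.0019] [-0.0005 -0.      0.0007]
the job is handed in; nothing more can be done
None
```

I folded the cover upright, took the blue-handled feeler from the farthest holder, and slid it down the middle of the two plates. The job is handed in at about 19 s with the gripper still holding the handle; no verdict is reported.

- **Cover:** it measured about 89.4° just after the last push, from the scene and top views together. The last scene picture shows it standing unchanged, with the corner pixels within 1 px.
- **Red line:** the scene camera puts it at 64.6 mm and the arm's position at 65.3 mm, against plate tops at 65 mm. These two checks disagree by 0.7 mm.
- **Blade position:** it is centred across the gap. The line's midpoint reads about 2.6 mm off along the gap in the camera, though the tool centre is within 1 mm; I did not resolve that difference.
- **Fit and grip:** both plates are visibly spread, and the arm feels about 3.4 N of upward drag. The grip opening is about 13.5 mm on the 14 mm handle.
- **Other objects:** the bottles and the label roll look unmoved in the last pictures.

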